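Reset the milk analyser through its guarded key well

ROBOT

A 6-joint arm with a two-finger parallel gripper is mounted at the origin on the work surface. World frame = base frame: x ahead of the robot, y to its left, z up, the work surface at z = 0. Lengths are in m, angles in rad, forces in N, time in s.
With the tool pointing down it reaches from about 0.375 to 0.925 m from the base axis. Payload 5.7 kg.
Tool frame: the origin (TCP) lies midway between the tips of the shut fingers; the grasp point (between the pads) lies 19 mm behind it; z points along the fingers, x is the direction in which the jaws open and shut, and the axes are right-handed (so a half turn about z gives the same grasp; the last joint's range is limited). The gripper opens to 88 mm and grips with 3 to 60 N. Pads are 20 mm wide; open, the fingers measure 115 mm over their backs; the gripper's body (75 mm by 178 mm) begins 61 mm behind the grasp point.
Start: joints at [-1.432, 0.359, 1.51, -0, 1.272, -0.115], TCP at [0.151, -0.581, 0.223] pointing down, gripper open.
Joint ranges: [-2.97, 2.97], [-1.01, 2.36], [0.21, 2.38], [-0.96, 4.11], [0.2, 2.71], [-2.98, 2.98]. Speed limits (rad/s): [2.39, 2.39, 3.14, 3.14, 3.14, 3.14].

INTERFACE

Orientations are given as a unit quaternion [x, y, z, w].
In Python, from bench import move_ptp, servo_line, goto_joints, move_gripper, sleep, inverse_kinematics, capture, PlanningError, close_job, spot_in, silhouettes, current_clock, current_joint_pos, current_qvel, current_joint_torque, current_position, current_orientation, current_force, current_torque, current_finger_gap gives the robot as it stands. Calls block until the motion is done:
- move_ptp(position, orientation): joint-space move of the TCP to a pose.
- servo_line(position, orientation=None, rate=0.15, contact_N=None): straight line of the TCP; orientation=None keeps the orientation; rate is the mean speed in m/s. With contact_N (N) it stops when the force on the tool has changed by that much, and returns True; else False.
- goto_joints(angles): joint-space move.
- move_gripper(opening): finger opening in m; the grip force is fixed at half the most; returns when the fingers have stopped.
- sleep(seconds).
- inverse_kinematics(position, orientation): joint angles nearest the present ones, or None.
- capture(name): name is "scene" or "top"; returns a dict with "image" (384x512x3 uint8, blue, green, red), "range_z" (384x512 float32, m along the optical axis (not along the pixel's ray), 0 where there is no reading), "intrinsics" (3x3 intrinsics, pixels), "R" (3x3) and "t" (3): a world point X has camera coordinates R X + t. Camera axes: x right, y down, z forward; pixel columns grow to the right and rows downward; lengths in m; the calibration is good to about 2 mm. A picture is of the moment at which its call begins.
A pose or a line that the arm cannot do raises PlanningError and nothing moves.
- close_job(): hands the job in, once; it reports no verdict.
Trained networks look in the newest picture that a camera, given by its name, has taken for a name from the list of things; names that differ only in an ending like _2 or _b are one class to them, and where a whole thing is asked for, a point or a joint stands for the part that bears it (a point fixed in the world has none). Each returns a list of dicts, best first, with "conf" (0 to 1); they miss things now and then, are a little off and sometimes report something else, mostly with a low value. They report only what shows in the picture. A call takes as long as a camera call.
- spot_in(camera, query): "xy" ([column, row] in pixels, amid what is visible of it).
- silhouettes(camera, query): "region" (384x512 bool, what is visible of it) and "xy" ([column, row] in pixels, amid what is visible of it).
Readings, each from a call of its own:
- current_clock(): time.
- current_joint_pos(): joint angles.
- current_qvel(): joint speeds.
- current_joint_torque(): joint torques, N m.
- current_position(): TCP position.
- current_orientation(): TCP orientation.
- current_force(): force on the tool from outside, world axes, zero at the start.
- current_torque(): the same for the moment, N m.
- current_finger_gap(): finger opening in m.
Only numpy, scipy, OpenCV 4.12 (cv2) and the standard library are available. Lean on these libraries where they do the work, as an engineer would, in place of code of your own. Each camera call takes 0.05 s, during which the arm holds its last target. There are 200 camera calls.

TASK

Reset the analyser from its bench console: push the sliding metal guard fully open, reach a fingertip into the well it uncovers, press the sunken reset key all the way down and keep it down for about a second, then push the guard fully shut again. Work with the fingertips only and lift nothing; the sunken key in the other, always open well must not be pressed, and the bottle, the beaker and the little pot stay standing where they are.

Things in the scene. Friction and masses are not known exactly. Their poses are not given: they have to be found in the camera images.
- console: White console fixed on the bench, 220 (x) x 320 (y) x 60 mm high, flat top. Origin: centre of its underside. z up, x away from the robot, y the way the guard slides; turned up to 0.4 rad either way. Two round wells 52 mm wide in its top at y = -50 mm: the reset well at x = +45 mm (far side), the other at x = -60 mm (robot side). Else only flat, harmless trim up to 3 mm high.
- guard (a joint): Position of the sliding guard along the console's +y, in m: 0 shut (over the reset well), 0.100 fully open, with hard stops at both. It may start up to 15 mm open. Pushing it takes about 3 N and it stays where it is left; it cannot lift off.
- guard_top (a point): Centre of the top of the guard, moving with it; axes as the console's. The guard is a dark steel block 100 (x) x 100 (y) x 24 mm high, 1 mm above the console's top (upper face 85 mm above the bench), too wide to grip. Its end faces lie 50 mm either side of this point along y: push the -y face towards +y to open, the +y face towards -y to shut.
- reset_well (a point): Centre of the mouth of the reset well, level with the console's top (60 mm above the bench), fixed to the console. Round, straight-sided, 52 mm wide; covered by the guard when shut, fully clear of it when the guard is fully open.
- reset_key_top (a point): Centre of the top of the grey reset key, a disc 47 mm wide at the bottom of the reset well, its top 25 mm below the well's mouth when up. Moves with the key.
- reset_key (a joint): Travel of the reset key downwards, in m: 0 up, 0.008 fully down (stop). Spring return; starts to move at 1.5 N, fully down at 5 N.
- other_well (a point): Centre of the mouth of the other well, of the same size, always open. Leave its key alone.
- other_key (a joint): Travel of the other key, in m: 0 up, 0.008 fully down. Same kind of key at the same depth; must stay up.
- bottle_mid (a point): Bystander: standing white bottle with dark cap, 72 mm wide, 170 mm high; the point is at its centre half-way up. It stands on the bench to the left or right of the console.
- beaker_mid (a point): Bystander: open white beaker, 72 mm wide at the rim, 95 mm high; the point is at its centre half-way up. It stands on the bench, on the other side from the bottle.
- pot_mid (a point): Bystander: little clear sample pot, 34 mm wide, 40 mm high, standing on the console's top near its +y, robot-side corner; the point is at its centre half-way up.

How it is judged:
By the outcome, as a careful person would: the job done as asked, in the order asked, and still so for the second after the job is handed in, with the robot touching nothing.
It also fails if it takes over 54 s, if anything falls off the work surface, if the arm or the gripper's body presses on something with over 40 N, if the wrist force passes 120 N, or if a joint passes its speed limit or range.

## Working session

There is one attempt and no reset: what is moved stays moved. The work goes in short steps, each a Python script; the robot and the scene stay as the last script left them, time stands still between calls to the robot, and variables do not carry over. Pictures are saved under pics/ and viewed, about 8 in all and at most 12, crops included, and the job is handed in when it is done.

```bash
ls; mkdir -p pics; cat > h.py <<'E'
import numpy as np, cv2
from bench import *
def w(c,u,v,z=None,d=None):
    K,R,t=c["intrinsics"],np.array(c["R"]),np.array(c["t"])
    r=np.linalg.inv(K)@np.array([u,v,1.0])
    o=-R.T@t; q=R.T@r
    s=d if d is not None else (z-o[2])/q[2]
    return o+s*q
def cloud(c,m):
    v,u=np.nonzero(m&(c["range_z"]>0)); d=c["range_z"][v,u]
    K,R,t=c["intrinsics"],np.array(c["R"]),np.array(c["t"])
    r=np.linalg.inv(K)@np.vstack([u,v,np.ones(len(u))])*d
    return (R.T@(r-np.array(t)[:,None])).T
E
python3 - <<'E'
from h import *
print(current_clock(),current_position(),current_orientation())
ims=[]
for n in ("top","scene"):
    c=capture(n); im=c["image"].copy(); print(n,"cam at",-np.array(c["R"]).T@c["t"])
    for q in ("console","guard_top","reset_well","other_well","bottle_mid","beaker_mid","pot_mid","other_key"):
        for fn in (silhouettes,):
            r=fn(n,q)[:2]
            for k in r:
                P=cloud(c,k["region"])
                print(n,q,round(k["conf"],2),np.round(k["xy"]),k["region"].sum(), np.round(np.median(P,0),3) if len(P) else None, np.round(np.percentile(P,[2,98],axis=0),3).tolist() if len(P) else None)
    ims.append(im); cv2.imwrite(f"pics/{n}0.png",cv2.resize(im,(800,600)))
E
```

```text
pics
0.0 [ 0.15055193 -0.58009441  0.22183885] [ 7.90898936e-01 -6.11946129e-01 -6.27838988e-04 -6.43170415e-04]
top cam at [0.3077302  0.01716323 1.03273512]
top console 0.84 [278. 199.] 10377 [ 0.502 -0.05   0.06 ] [[0.371, -0.21, 0.028], [0.637, 0.109, 0.087]]
top console 0.72 [304. 212.] 214 [ 0.473 -0.12   0.035] [[0.453, -0.139, 0.031], [0.492, -0.099, 0.039]]
top guard_top 0.63 [284. 176.] 1536 [ 0.562 -0.073  0.085] [[0.509, -0.127, 0.071], [0.617, -0.019, 0.088]]
top reset_well 0.74 [273. 201.] 10234 [ 0.502 -0.05   0.06 ] [[0.371, -0.21, 0.033], [0.636, 0.108, 0.087]]
top other_well 0.76 [277. 199.] 10282 [ 0.503 -0.05   0.06 ] [[0.37, -0.209, 0.031], [0.636, 0.107, 0.087]]
top bottle_mid 0.6 [399. 211.] 1121 [ 0.461 -0.355  0.112] [[0.433, -0.392, 0.002], [0.499, -0.336, 0.171]]
top beaker_mid 0.88 [104. 254.] 894 [0.364 0.403 0.056] [[0.332, 0.355, 0.002], [0.395, 0.421, 0.096]]
top pot_mid 0.66 [241. 241.] 138 [0.392 0.044 0.099] [[0.378, 0.029, 0.072], [0.407, 0.058, 0.103]]
top other_key 0.47 [303. 212.] 245 [ 0.471 -0.121  0.035] [[0.45, -0.141, 0.025], [0.492, -0.099
[... 437 characters left out ...]
 0.062] [[0.395, -0.198, 0.009], [0.661, 0.124, 0.088]]
scene reset_well 0.37 [224. 204.] 1564 [ 0.577 -0.066  0.086] [[0.508, -0.126, 0.063], [0.627, -0.013, 0.089]]
scene other_well 0.66 [244. 211.] 9989 [ 0.553 -0.032  0.062] [[0.396, -0.2, 0.009], [0.661, 0.124, 0.088]]
scene bottle_mid 0.57 [151. 148.] 1279 [ 0.486 -0.353  0.09 ] [[0.45, -0.387, 0.008], [0.505, -0.334, 0.172]]
scene beaker_mid 0.77 [438. 223.] 1344 [0.386 0.39  0.068] [[0.333, 0.358, 0.006], [0.399, 0.42, 0.097]]
scene beaker_mid 0.62 [243. 209.] 9867 [ 0.553 -0.032  0.062] [[0.397, -0.199, 0.01], [0.66, 0.124, 0.088]]
scene pot_mid 0.56 [298. 176.] 278 [0.402 0.047 0.082] [[0.262, -0.021, 0.002], [0.411, 0.061, 0.103]]
```

View top.

```bash
cat >> h.py <<'E'
def measure(n="top"):
    c=capture(n); P=cloud(c,np.ones((384,512),bool))
    box=(P[:,0]>.33)&(P[:,0]<.70)&(P[:,1]>-.26)&(P[:,1]<.17)
    P=P[box]
    out={}
    for nm,lo,hi in (("console",.054,.110),("guard",.078,.092)):
        Q=P[(P[:,2]>lo)&(P[:,2]<hi)]
        im=np.zeros((460,400),np.uint8)
        im[((Q[:,1]+.28)*1000).astype(int).clip(0,459),((Q[:,0]-.32)*1000).astype(int).clip(0,399)]=255
        im=cv2.morphologyEx(im,cv2.MORPH_CLOSE,np.ones((7,7)))
        k=max(cv2.findContours(im,0,1)[0],key=cv2.contourArea)
        (x,y),s,a=cv2.minAreaRect(k); out[nm]=(x/1000+.32,y/1000-.28,s,a,np.median(Q[:,2]))
    return c,out
E
python3 - <<'E'
from h import *
for n in ("top","scene"):
    c,o=measure(n); print(n,o)
E
```

```text
top {'console': (0.5066838989257813, -0.051004913330078144, (221.0333709716797, 321.05780029296875), 22.69379425048828, np.float64(0.060664638630928566)), 'guard': (0.564667495727539, -0.07393745422363285, (101.36262512207031, 101.01758575439453), 22.456941604614258, np.float64(0.08492382103295897))}
scene {'console': (0.5070992126464844, -0.04984658813476564, (225.2163543701172, 321.1268310546875), 22.416149139404297, np.float64(0.0622304223823198)), 'guard': (0.5663136138916016, -0.07195265197753908, (102.76923370361328, 100.0), 22.6198673248291, np.float64(0.08642168374380879))}
```

View pics/top0.png

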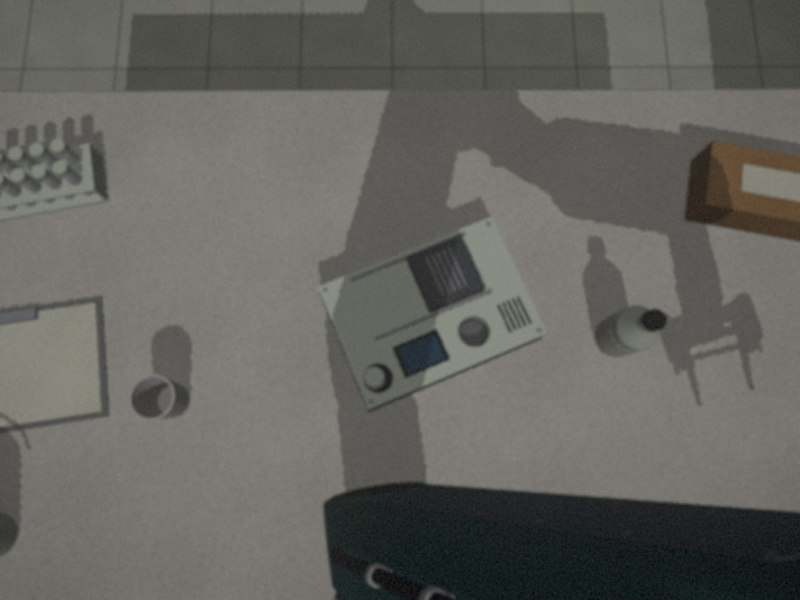

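View pics/scene0.png

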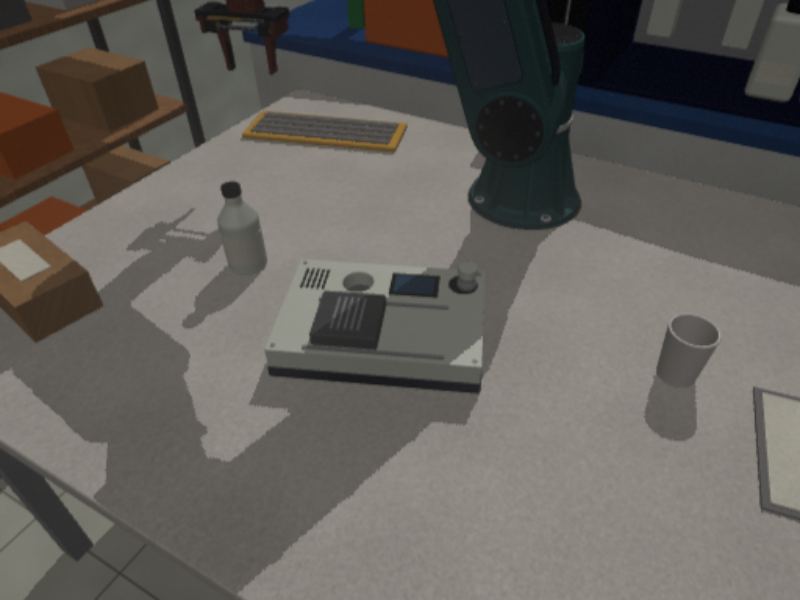

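The top view (800x600) shows the console around (430,312), the guard at (446,274) and the open other well at (473,331). The pot is at (376,378), the bottle at (640,328) and the beaker at (155,397). The rectangle fits give the specified sizes: console at (0.507,-0.0505), yaw 0.394, and guard about 7 mm open. Next I open the guard.

```bash
cat >> h.py <<'E'
C=np.array([.507,-.0505]); YAW=.394
xd=np.array([np.cos(YAW),np.sin(YAW)]); yd=np.array([-xd[1],xd[0]])
Q=[np.cos(YAW/2),np.sin(YAW/2),0,0]
def pt(x,y,z): return [*(C+x*xd+y*yd),z]
def loc(p): d=np.array(p[:2])-C; return np.round([d@xd,d@yd,p[2]],4)
def guard_at(n="top"):
    c,o=measure(n); g=o["guard"]; l=loc([g[0],g[1],g[4]]); return l, np.round(l[1]+.05,4), g[2]
def st(m): print(m,"t",round(current_clock(),2),"loc",loc(current_position()),"F",np.round(current_force(),1),flush=True)
E
python3 - <<'E'
from h import *
p=current_position()
move_gripper(0.0); print("gap",current_finger_gap())
servo_line([p[0],p[1],.30],rate=.25)
move_ptp(pt(.045,-.128,.20),Q); st("above")
servo_line(pt(.045,-.128,.071),Q,rate=.12,contact_N=8); st("down")
r=servo_line(pt(.045,.050,.071),Q,rate=.05,contact_N=15); st(f"pushed {r}")
E
```

```text
gap 0.00010132634651402933
above t 5.04 loc [ 0.0445 -0.1289  0.2002] F [ 0.1 -0.9  0. ]
down t 6.27 loc [ 0.0455 -0.1285  0.0718] F [-0.1  0.7 -0.1]
pushed True t 8.46 loc [ 0.045  -0.0114  0.0711] F [ 0.1 -3.6  1.2]
```

```bash
python3 - <<'E'
from h import *
st("now")
r=servo_line(pt(.045,.010,.071),Q,rate=.02,contact_N=15); st(f"again {r}")
servo_line(pt(.045,-.020,.071),Q,rate=.05)
servo_line(pt(.045,-.050,.13),Q,rate=.15); st("up")
for n in("top","scene"): print(guard_at(n))
c=capture("scene"); cv2.imwrite("pics/s1.png",cv2.resize(c["image"][100:292,110:366],(800,600),interpolation=cv2.INTER_CUBIC))
E
```

```text
now t 8.46 loc [ 0.045  -0.0114  0.0711] F [ 0.1 -3.6  1.2]
again True t 8.9 loc [ 0.045  -0.0115  0.071 ] F [ 0.3 -1.6  0.8]
up t 9.8 loc [ 0.0445 -0.0495  0.1296] F [-0.  -0.8 -0.9]
(array([0.0664, 0.091 , 0.0847]), np.float64(0.141), (40.13213348388672, 88.18223571777344))
(array([0.0465, 0.0511, 0.0865]), np.float64(0.1011), (103.07441711425781, 100.84430694580078))
```

View pics/s1.png

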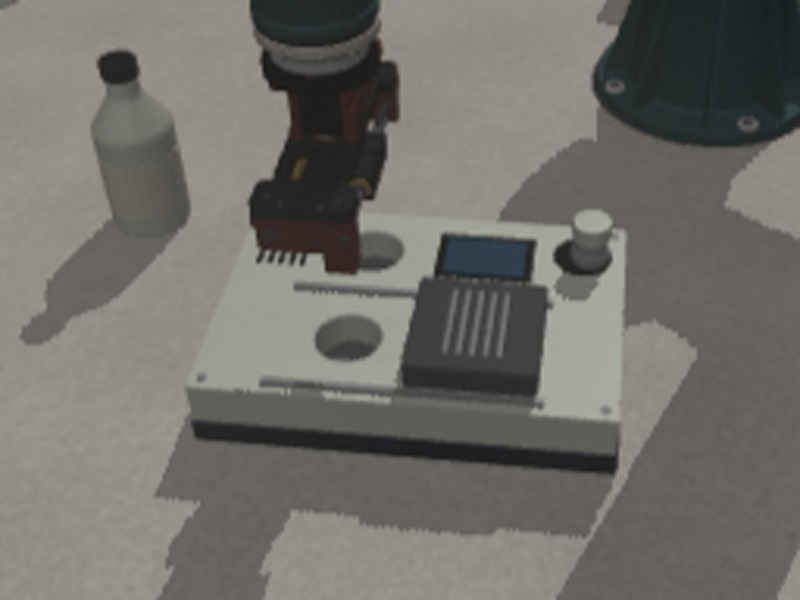

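The crop shows the guard open at (475,335), the reset well clear at (348,337), and the pot and bottle standing. The hard stop was felt twice and the scene fit reads 0.101. Next is the key press.

```bash
python3 - <<'E'
from h import *
servo_line(pt(.045,-.050,.045),Q,rate=.08,contact_N=8); st("in well")
r=servo_line(pt(.045,-.050,.022),Q,rate=.015,contact_N=12); st(f"press {r}")
z=current_position()[2]
for i in range(6):
    fz=current_force()[2]
    if fz>9: break
    z-=.0007; servo_line(pt(.045,-.050,z),Q,rate=.01); sleep(.1); st("deeper")
for i in range(3): sleep(.5); st("hold")
E
```

```text
in well t 11.16 loc [ 0.0454 -0.0503  0.0455] F [0.4 0.6 0.5]
press True t 12.28 loc [ 0.045  -0.05    0.0274] F [-1.3 -0.2  6.2]
deeper t 12.62 loc [ 0.045  -0.05    0.0273] F [-2.4  0.2 10. ]
hold t 13.12 loc [ 0.045  -0.05    0.0273] F [-2.7  0.9  9.4]
hold t 13.62 loc [ 0.045  -0.05    0.0273] F [-2.7  0.6  9.5]
hold t 14.12 loc [ 0.045  -0.0501  0.0273] F [-0.9  0.4  9.9]
```

The key bottomed at z = 0.0273 (0.027 expected) and has been held for about 1.5 s at 9–10 N. Now I retract and shut the guard.

```bash
python3 - <<'E'
from h import *
servo_line(pt(.045,-.050,.13),Q,rate=.15); st("out")
servo_line(pt(.045,.180,.13),Q,rate=.2)
servo_line(pt(.045,.180,.071),Q,rate=.12,contact_N=8); st("down")
r=servo_line(pt(.045,-.010,.071),Q,rate=.05,contact_N=15); st(f"pushed {r}")
r=servo_line(pt(.045,-.010,.071),Q,rate=.02,contact_N=15); st(f"again {r}")
servo_line(pt(.045,.030,.071),Q,rate=.08)
servo_line(pt(.045,.060,.25),Q,rate=.2); st("up")
print(guard_at("scene"))
E
```

```text
out t 14.97 loc [ 0.0444 -0.0496  0.1291] F [-0.1  0.2  0. ]
down t 16.91 loc [0.0452 0.1796 0.0711] F [ 0.5 -0.3 -0.1]
pushed True t 19.84 loc [0.0448 0.0113 0.0707] F [-0.3  0.9  1.3]
again True t 20.28 loc [0.0441 0.0114 0.0701] F [0.7 0.6 0. ]
up t 21.72 loc [0.0443 0.0602 0.249 ] F [ 0.1  0.  -1.2]
(array([ 0.0463, -0.0485,  0.0865]), np.float64(0.0015), (102.98062896728516, 100.79780578613281))
```

```bash
python3 - <<'E'
from h import *
servo_line([.40,.15,.34],Q,rate=.25) ; st("clear")
print(guard_at("scene"))
c=capture("scene"); cv2.imwrite("pics/s2.png",cv2.resize(c["image"],(800,600)))
for q in("pot_mid","bottle_mid","beaker_mid"):
    for k in silhouettes("scene",q)[:1]: print(q,k["conf"],k["xy"],np.round(np.median(cloud(c,k["region"]),0),3))
E
```

```text
clear t 22.72 loc [-0.0219  0.2258  0.3394] F [-0.2 -0.1  0.6]
(array([ 0.0464, -0.0487,  0.0866]), np.float64(0.0013), (101.442626953125, 100.35477447509766))
pot_mid 0.75 [299.1, 175.2] [0.404 0.047 0.093]
bottle_mid 0.7 [152.5, 147.0] [ 0.486 -0.353  0.091]
beaker_mid 0.89 [437.0, 222.6] [0.385 0.39  0.068]
```

View pics/s2.png

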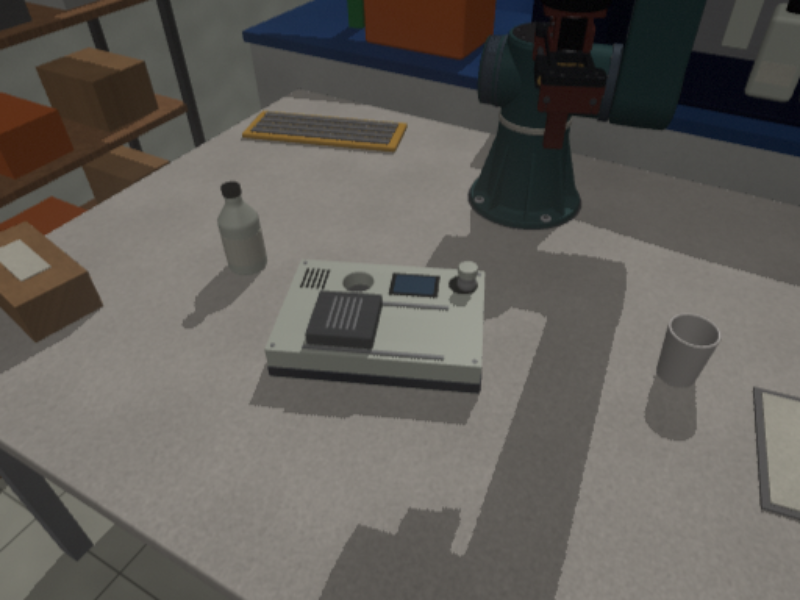

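The picture shows the guard shut over the reset well at (345,320). The pot (466,277), bottle (242,235) and beaker (688,348) stand where they were, and the arm is clear.

```bash
python3 -c "
from bench import *
close_job()"
```

```text
the job is handed in; nothing more can be done
```

The analyser was reset in the order asked, and I handed the job in at about 23 s on the robot's clock, against the 54 s limit.

- **Guard opened:** I pushed it with the shut fingertips until the hard stop was felt, twice. The scene camera put it at 0.101 m.
- **Key pressed:** it went down until the fingertip was at z = 0.0273 m, where 0.027 m was expected. I held it there for about 1.5 s at 9–10 N.
- **Guard shut:** I pushed it back until the hard stop was felt, again twice. The camera read 0.0013 m, which is within calibration error of 0. The measured travel from open to shut was 0.0998 m.
- **Everything else:** the fingertips never went over the other well while lowered, but I did not measure its key. The pot, bottle and beaker are standing within about 2 mm of where they started, apart from the pot's height reading. That changed from 0.082 to 0.093 m because the first detection took in some bench pixels; the picture shows it unmoved.

**Failed check:** the top camera's guard reading while it was open (0.141 m) was wrong. The fit came out as a 40 x 88 mm rectangle, most likely because the arm hid part of the guard, so I relied on the scene camera and the stop contacts.

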